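# Shift a test bar one pitch in the marking press and hold it for the second mark

## Robot

A 7-joint arm with a two-finger parallel gripper is mounted at the origin on the work surface. World frame = base frame: x ahead of the robot, y to its left, z up, the work surface at z = 0. Lengths are in m, angles in rad, forces in N, time in s.
With the tool pointing down it reaches from about 0.4 to 0.85 m from the base axis. Payload 10.4 kg.
Tool frame: the origin (TCP) lies on the centre line of the jaws, within the pads' length; the fingertips stand r.tip_extent ahead of it and the grasp point (between the pads) lies 8 mm behind it (r.tip_extent is the distance from the TCP to the fingertips, in m); z points along the fingers, y is the direction in which the jaws open and shut (so a half turn about z gives the same grasp; the last joint's range is limited). The gripper opens to 87 mm and grips with 3 to 60 N. Pads are 19 mm wide; open, the fingers measure 117 mm over their backs; the gripper's body (75 mm by 190 mm) begins 51 mm behind the grasp point.
Start: joints at [1.088, 0.332, -0.065, 1.46, 0.022, 1.35, -0.088], TCP at [0.277, -0.56, 0.234] pointing down, gripper open.
Joint ranges: [-2.6, 2.6], [-0.5, 2.12], [-1.47, 1.34], [0.16, 2.42], [-1.27, 4.41], [0.06, 2.06], [-2.6, 2.6]. Speed limits (rad/s): [2.22, 2.22, 2.79, 2.79, 3.14, 3.14, 3.14].

## Interface

Orientations are given as a unit quaternion [x, y, z, w].
In Python, from bench import r gives the robot as it stands.
- The arm moves only by the shell command python3 -m jog 'ROWS' [FORCE]. ROWS is JSON, a list of rows, each a list of 7 numbers: the shift along the tool's x, y, z in cm, then the turn, a rotation vector about the tool's x, y, z in rad, then the opening, from -1 (shut) to 1 (fully open). In form: [[tx, ty, tz, wx, wy, wz, jaw], ...]. A call has 1 to 20 rows; each row shifts and turns the commanded pose from where the row before left it, along the tool's axes as they then stand; what a row does not reach is not made up. A row lasts 1/8 s, in which the tool goes at most 62.5 mm and 10.7 degrees, less where a joint would pass 70% of its speed; a pose out of reach is approached as far as the arm can. A call with a gripper value outside its range is refused whole. The fingers move at their own pace and stop on an object; FORCE is the grip in N (left out, the last holds). Time passes only in rows, so rows that do not move let the fingers close. It gives the time, the measured TCP pose, the force and the opening at its end, in the units of the state.
- r.read_state(): the state, without advancing time (a new reading comes with each control period).
- r.camera(name): name is "side" or "top"; returns a dict with "frame" (384x512x3 uint8, red, green, blue), "fx", "fy", "cx", "cy" (pixels), "camera_from_world" (4x4, takes a point from world to camera coordinates). Camera axes: x right, y down, z forward; pixel columns grow to the right and rows downward; lengths in m; the calibration is good to about 2 mm. A picture is of the moment at which its call begins. There is no depth.
- r.close_job(): hands the job in, once; it reports no verdict.
Trained networks look in a picture, given as the dict that the camera call returned (one of the last four; its "shot" number tells which), for a name from the list of things; names that differ only in an ending like _2 or _b are one class to them, and where a whole thing is asked for, a point or a joint stands for the part that bears it (a point fixed in the world has none). Each returns a list of dicts, best first, with "score" (0 to 1); they miss things now and then, are a little off and sometimes report something else, mostly with a low value. They report only what shows in the picture. A call takes as long as a camera call. They do not tell look-alikes from the thing itself.
- r.search_frame(picture, thing): "rect" ([left, top, right, bottom] in pixels, round what is visible of it).
The state is a dict: "time": time; "joint_positions": joint angles; "joint_vel": joint speeds; "joint_torque": joint torques, N m; "ee_pos": TCP position; "eef_rot": TCP orientation; "ft_force": force on the tool from outside, world axes, zero at the start; "torque": the same for the moment, N m; "width": finger opening in m.
Only numpy, scipy, OpenCV 4.12 (cv2) and the standard library are available. Lean on these libraries where they do the work, as an engineer would, in place of code of your own. Each camera call takes 0.05 s, during which the arm holds its last target.

## Task

The aluminium test bar lies in the marking press up against the long end stop: punch the first mark by pulling the lever right down to its stop, and let it come all the way back up. Then stand the thick setting block on the bed rail in the one gap that is wide enough for it, between the other end of the bar and the short stop, let go of it, take hold of the bar and slide it along the rail until bar, block and stop are pressed flush together. Finish while still holding the bar pressed there, so that I can pull the second mark; leave the other things on the bench where they are.

Things in the scene. Friction and masses are not known exactly. Their poses are not given: they have to be found in the camera images.
- press: grey hand-lever marking press, fixed. Origin on the table under the ram; x points from the ram to the column (away from the robot), y along the bed rail, z up. Over the rail's middle: head 50 mm wide (y), x from -40 mm back, underside at z = 132 mm; ram 22 mm thick, its tip at z = 128 mm when up. Column at x = 90 to 140 mm, 50 mm wide.
- rail_mid (a point): middle of the bed rail's top, 60 mm above the press's origin, axes as the press. The steel rail is 28 mm wide (x) and 450 mm long (y, centred) and stands on a foot 62 mm wide whose top is 34 mm lower. A rear guide plate stands behind the bar at x = 18.5 to 24.5 mm, y = -25 to 25 mm, 14 mm above the rail.
- lever (a joint): the press lever, about a level axis along the press's y at x = 90, z = 235 mm of the press. 0 = up (rest, where its return spring holds it), 0.6 rad = down at its stop. It takes about 4 N at the knob to start and 9 N near the stop and springs back up when let go.
- lever_knob (a point): centre of the black ball knob (34 mm diameter) at the end of the lever, 270 mm from its axis, towards the robot; the lever rises 0.35 rad above level when up and points 0.25 rad below level at the stop. The knob sinks by about 160 mm. The rod behind it is 13 mm thick.
- short_stop: the short end stop, a dark steel block bolted on the rail, 24 mm long (along the rail), 40 mm wide, its top at z = 90 mm. It may be at either end of the rail. Origin on the table level, under the middle of the block, axes as the press.
- long_stop: the long end stop, the same but 94 mm long; at the other end of the rail.
- bar_center (a point): centre of the loose aluminium test bar, 250 mm long (its y), 32 mm wide (x), 12 mm thick (z), lying flat along the top of the rail and overhanging it by 2 mm on each side. Either half may be gripped, best near its end: head and lever stand over the middle. At the start its end is within about 3 mm of the long stop, and the gap at its other end, to the short stop, is 34 to 37 mm.
- block_center (a point): centre of the thick setting block, a plain steel block 25 mm thick (its y), 40 mm wide (x), 35 mm tall (z), 0.27 kg, standing upright on the table. In the gap its 25 mm goes along the rail and its 40 mm across it.
- thin_block: a similar but thinner block, 10 mm thick (y), 40 mm wide (x), 35 mm tall: not needed, leave alone. Origin under its centre.
- spare_bar: spare aluminium bar on the table, 160 (y) x 32 x 12 mm: leave alone. Origin under its centre.
- dogbone: grey plastic dog-bone specimen, 170 mm (x) x 30 x 8 mm: leave alone. Origin under its centre.
- calliper: calliper lying flat, 200 mm (x): leave alone. Origin under its centre.
- driver: screwdriver 200 mm long lying along its x: leave alone.
Not all that is in view belongs to the job. Leave any blue or yellow look-alike of the part that bears block_center alone.

How it is judged:
By the outcome, as a careful person would: the job done as asked, in the order asked, and still so for the second after the job is handed in, while the arm keeps its last pose, push and grip.
It also fails if it takes over 67 s, if anything falls off the work surface, if the arm or the gripper's body presses on something with over 40 N, if the wrist force passes 120 N, or if a joint passes its speed limit or range.

## Working session

There is one attempt and no reset: what is moved stays moved. The work goes in short steps, Python scripts to look and compute and a shell command to move; the robot and the scene stay as the last step left them, time stands still between calls to the robot, and variables do not carry over. Pictures are saved under pics/ and viewed, and the job is handed in when it is done.

```bash
ls; mkdir -p pics; python3 - <<'E'
from bench import r
import cv2
s=r.read_state();print({k:(v if not hasattr(v,'round') else v) for k,v in s.items()}, r.tip_extent)
for n in ["side","top"]:
    p=r.camera(n)
    cv2.imwrite(f"pics/{n}0.png",cv2.resize(p["frame"][:,:,::-1],(800,600),interpolation=cv2.INTER_CUBIC))
    print(n,p["fx"],p["fy"],p["cx"],p["cy"],p["camera_from_world"])
    for t in ["press","short_stop","long_stop","bar_center","block_center","thin_block","lever_knob","spare_bar"]:
        print(t,[(round(d["score"],2),[round(x) for x in d["rect"]]) for d in r.search_frame(p,t)][:4])
E
```

```text
pics
{'time': 0.0, 'joint_positions': array([ 1.08841095,  0.3328669 , -0.06468446,  1.46095269,  0.02158304,
        1.34989331, -0.08854604]), 'joint_vel': array([-7.96214831e-05,  6.06216417e-04, -1.06737529e-03,  1.21281896e-03,
        6.26891697e-04, -1.01049454e-03,  9.37055425e-05]), 'joint_torque': array([-6.68290941e-04, -6.23246455e+01,  2.38553574e-02, -3.89899921e+01,
       -6.16010372e-02,  3.95619997e-02,  1.51703102e-04]), 'ee_pos': array([ 0.27717248, -0.55975974,  0.23275156]), 'eef_rot': array([ 9.73695532e-01,  2.27851933e-01, -1.89158109e-04, -6.87240519e-04]), 'ft_force': array([-0.46868138,  0.92634702, -0.77910641]), 'torque': array([-0.03303356, -0.02955716,  0.00299358]), 'width': 0.08682892795704857} 0.011
side 370.24332194103164 370.24332194103164 256.93232991473064 194.86908855735265 [[-0.72528546 -0.68837514  0.01003321  0.44008396]
 [-0.54008276  0.55988319 -0.62836408  0.43073307]
 [ 0.42693279 -0.4611621  -0.77785469  0.87622424]
 [ 0.          0.          0.          1.        ]]
press [(0.85, [182, 145, 309, 286])]
short_stop [(0.46, [286, 178, 298
[... 323 characters left out ...]
.57, [160, 339, 214, 382])]
top 360.8562709314448 360.8562709314448 248.98516860524938 194.34103566113393 [[-0.00662389 -0.99982951  0.01723571 -0.01658013]
 [-0.99572756  0.00500725 -0.09220388  0.59435426]
 [ 0.09210186 -0.01777282 -0.99559097  1.238427  ]
 [ 0.          0.          0.          1.        ]]
press [(0.62, [176, 136, 301, 246]), (0.54, [101, 232, 151, 242])]
short_stop [(0.64, [284, 182, 295, 194])]
long_stop [(0.65, [170, 181, 200, 191])]
bar_center [(0.95, [204, 179, 277, 191])]
block_center [(0.61, [272, 226, 279, 235]), (0.47, [316, 234, 329, 246])]
thin_block [(0.45, [192, 238, 194, 247])]
lever_knob [(0.93, [233, 146, 242, 244])]
spare_bar [(0.7, [104, 232, 152, 241])]
```

View pics/side0.png

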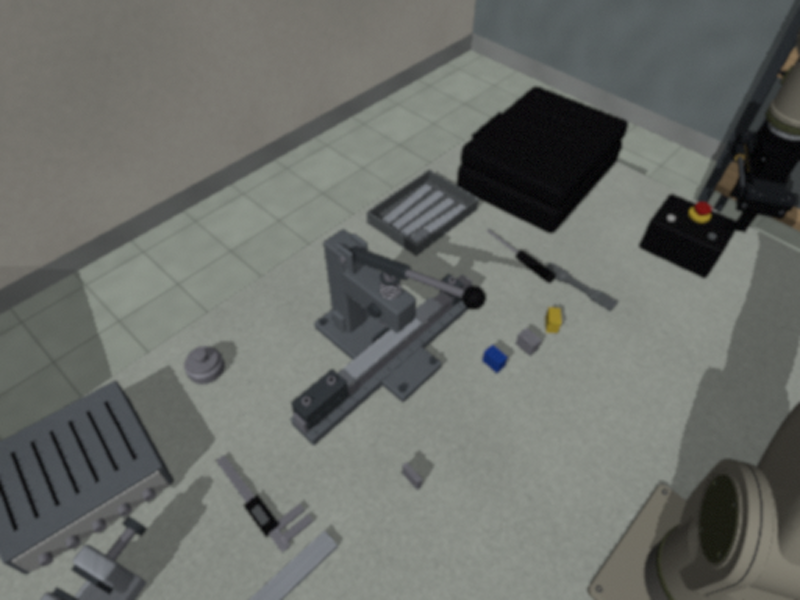

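View pics/top0.png

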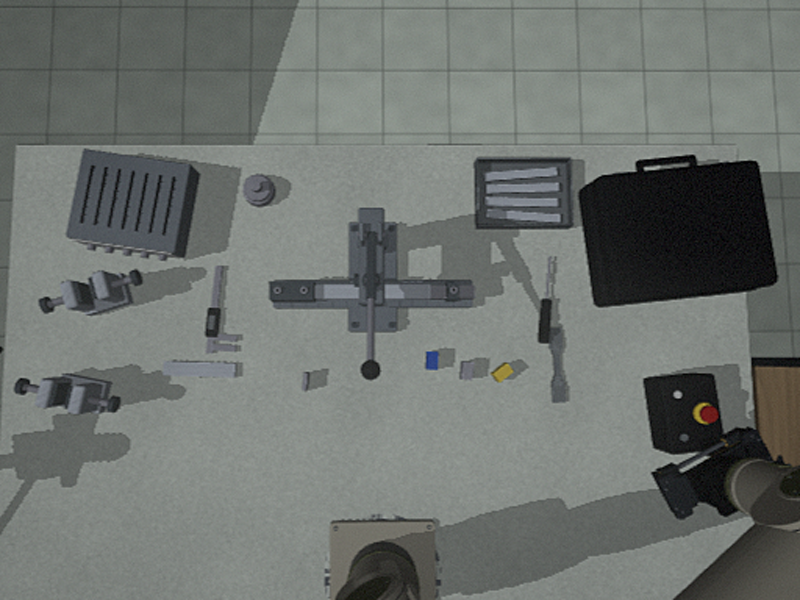

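```bash
cat > h.py <<'E'
import numpy as np, cv2
from bench import r
def ray(p,u,v):
    M=np.array(p["camera_from_world"]);R=M[:3,:3];t=M[:3,3]
    d=R.T@np.array([(u-p["cx"])/p["fx"],(v-p["cy"])/p["fy"],1.]);return -R.T@t,d
def at_z(p,u,v,z):
    o,d=ray(p,u,v);return o+d*(z-o[2])/d[2]
def proj(p,X):
    M=np.array(p["camera_from_world"]);c=M[:3,:3]@np.asarray(X)+M[:3,3]
    return np.array([p["fx"]*c[0]/c[2]+p["cx"],p["fy"]*c[1]/c[2]+p["cy"]])
def crop(p,box,name,k):
    l,t,R,b=box;im=p["frame"][t:b,l:R,::-1]
    cv2.imwrite("pics/"+name,cv2.resize(im,None,fx=k,fy=k,interpolation=cv2.INTER_CUBIC))
def tri(pa,a,pb,b):
    o1,d1=ray(pa,*a);o2,d2=ray(pb,*b)
    A=np.stack([d1,-d2],1);s=np.linalg.lstsq(A,o2-o1,rcond=None)[0]
    x,y=o1+d1*s[0],o2+d2*s[1];return (x+y)/2,np.linalg.norm(x-y)
E
python3 - <<'E'
from h import *
import pickle
t=r.camera("top");s=r.camera("side")
pickle.dump((t,s),open("p0.pkl","wb"))
crop(t,(165,130,345,255),"t1.png",4.4)
crop(s,(175,140,375,290),"s1.png",4)
# block candidates
a=np.hstack([cv2.resize(t["frame"][218:250,262:337,::-1],None,fx=5,fy=5,interpolation=cv2.INTER_CUBIC)])
cv2.imwrite("pics/b1.png",a)
crop(s,(295,185,370,245),"b2.png",8)
E
```

```text
(no output)
```

View pics/t1.png

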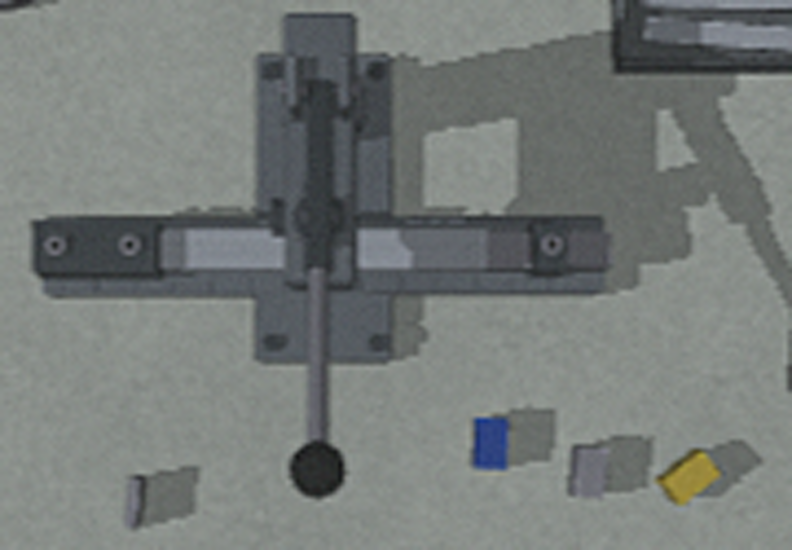

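View pics/s1.png

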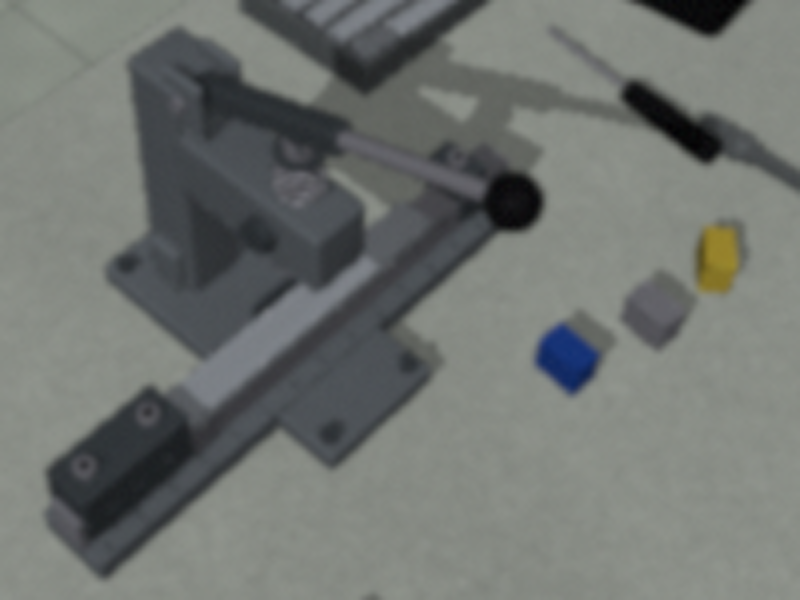

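View pics/b1.png

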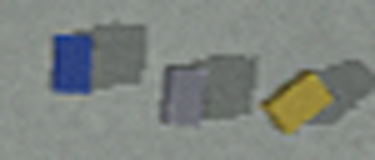

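View pics/b2.png

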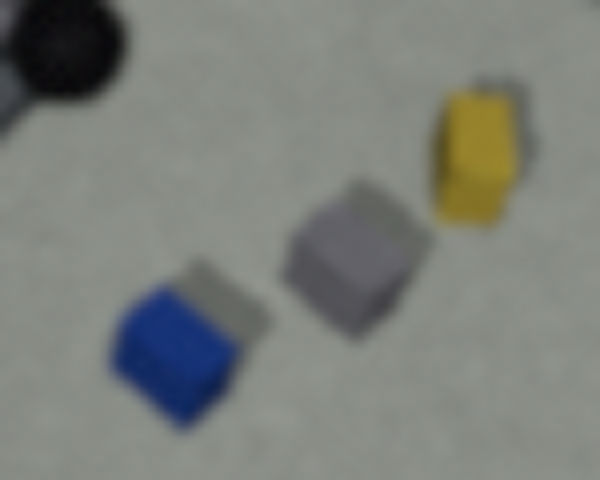

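```bash
python3 - <<'E'
from h import *
import pickle
t,s=pickle.load(open("p0.pkl","rb"))
T=lambda x,y:((x-2.2+.5)/4.4+165,(y-2.2+.5)/4.4+130)
S=lambda x,y:((x-1.5)/4+175,(y-1.5)/4+140)
np.set_printoptions(precision=4,suppress=True)
k,e=tri(t,T(317,470),s,S(512,201));print("knob",k,e)
for n,a,b in [("LS near-outer",(35,275),(82,525)),("LS near-inner",(160,275),None),("LS far-inner",(160,221),(150,388)),("LS far outer",(33,221),None),
 ("SS near-inner",(530,272),None),("SS far-inner",(530,220),None),("SS near out",(567,272),None)]:
    print(n,at_z(t,*T(*a),.09))
print("LS far-inner side",at_z(s,*S(150,388),.09),"LS near-inner side",at_z(s,*S(190,430),.09))
print("LS far-outer side",at_z(s,*S(50,470),.09))
for a in [(185,230),(185,268),(487,234),(487,268),(282,230),(282,269)]: print("bar",at_z(t,*T(*a),.072))
for a in [(43,296),(605,293)]: print("foot near z26",at_z(t,*T(*a),.026))
for a in [(255,362),(391,360)]: print("base near",at_z(t,*T(*a),.01))
# block top via top view
for a in [(573,444),(608,447),(605,497),(569,494)]: print("blk z~.02-.035",at_z(t,*T(*a),.035),at_z(t,*T(*a),0))
B=lambda x,y:((x-3.5)/8+295,(y-3.5)/8+185)
for a in [(342,195),(292,240),(362,290),(412,240)]: print("blk side top?",at_z(s,*B(*a),.035))
for a in [(285,280),(355,340)]: print("blk side bottom?",at_z(s,*B(*a),.0))
print(tri(t,T(588,470),s,B(350,245)))
E
```

```text
knob [0.4554 0.0189 0.3281] 0.0010470240257748839
LS near-outer [0.5972 0.2351 0.09  ]
LS near-inner [0.5967 0.1409 0.09  ]
LS far-inner [0.6379 0.1411 0.09  ]
LS far outer [0.6383 0.2371 0.09  ]
SS near-inner [ 0.5976 -0.1396  0.09  ]
SS far-inner [ 0.6375 -0.1403  0.09  ]
SS near out [ 0.5975 -0.1678  0.09  ]
LS far-inner side [0.6357 0.1482 0.09  ] LS near-inner side [0.592 0.152 0.09 ]
LS far-outer side [0.6359 0.236  0.09  ]
bar [0.6332 0.1239 0.072 ]
bar [0.6038 0.1238 0.072 ]
bar [ 0.6291 -0.109   0.072 ]
bar [ 0.6027 -0.1086  0.072 ]
bar [0.6329 0.0493 0.072 ]
bar [0.6027 0.0493 0.072 ]
foot near z26 [0.5868 0.241  0.026 ]
foot near z26 [ 0.5869 -0.2071  0.026 ]
base near [0.534  0.0735 0.01  ]
base near [ 0.535  -0.0359  0.01  ]
blk z~.02-.035 [ 0.4669 -0.1779  0.035 ] [ 0.4666 -0.1829  0.    ]
blk z~.02-.035 [ 0.4644 -0.2055  0.035 ] [ 0.464  -0.2113  0.    ]
blk z~.02-.035 [ 0.4254 -0.2023  0.035 ] [ 0.4239 -0.208   0.    ]
blk z~.02-.035 [ 0.4279 -0.174   0.035 ] [ 0.4265 -0.179   0.    ]
blk side top? [ 0.4619 -0.207   0.035 ]
blk side top? [ 0.4631 -0.1762  0.035 ]
blk side top? [ 0.4302 -0.1756  0.035 ]
blk side top? [ 0.4301 -0.208   0.035 ]
blk side bottom? [ 0.4645 -0.1832  0.    ]
blk side bottom? [ 0.4281 -0.1791  0.    ]
(array([ 0.4462, -0.1896,  0.0347]), np.float64(0.0007812580603810651))
```

Candidates for the setting block, in top-view full-frame pixels:
- grey thick block at (298,237)
- blue block at (276,231)
- yellow block at (321,238)
- grey thin block at (195,244)

I choose the grey one at (298,237). The crop shows it plain grey and about 25 x 40 mm from above. The measured press fits the given sizes: knob at (0.455, 0.019, 0.328), rail at x≈0.6175.

```bash
python3 -m jog '[[0,0,-6,0,0,0.1532,1],[0,0,-6,0,0,0.1532,1],[0,0,-6,0,0,0.1532,1],[0,0,0,0,0,0,1]]' 30; python3 -c "
from bench import r;s=r.read_state();print(s['joint_positions'])"
```

```text
time: 1.5
ee_pos: [0.2779, -0.561, 0.4192]
eef_rot: [1.0, -0.001, 0.002, 0.004]
ft_force: [-0.5, -0.5, 0.1]
width: 0.0869
[ 1.03235292  0.31032829  0.00772326  1.1074819  -0.00227637  1.71483191
 -0.53336196]
```

```bash
python3 -m jog '[[1.47,-4.83,0,0,0,0,1],[1.47,-4.83,0,0,0,0,1],[1.47,-4.83,0,0,0,0,1],[1.47,-4.83,0,0,0,0,1],[1.47,-4.83,0,0,0,0,1],[1.47,-4.83,0,0,0,0,1],[1.47,-4.83,0,0,0,0,1],[1.47,-4.83,0,0,0,0,1],[1.47,-4.83,0,0,0,0,1],[1.47,-4.83,0,0,0,0,1],[1.47,-4.83,0,0,0,0,1],[1.47,-4.83,0,0,0,0,1],[0,0,0,0,0,0,1],[0,0,0,0,0,0,1]]'; python3 -c "
from bench import r;s=r.read_state();print(s['joint_positions'])"
```

```text
time: 3.25
ee_pos: [0.4535, 0.0189, 0.4131]
eef_rot: [1.0, 0.0, -0.0, 0.0]
ft_force: [0.5, 0.2, 0.8]
width: 0.087
[ 0.49808997 -0.05944536 -0.59673604  1.5235401  -0.03322605  1.66799409
 -1.67166562]
```

```bash
python3 -m jog '[[0,0,3.1,0,0,0,1],[0,0,3.1,0,0,0,1],[0,0,3.1,0,0,0,1],[0,0,0,0,0,0,1],[0,0,0,0,0,0,-1],[0,0,0,0,0,0,-1],[0,0,0,0,0,0,-1],[0,0,0,0,0,0,-1]]' 40; python3 -c "
from h import *
p=r.camera('side');crop(p,(175,100,375,250),'s2.png',4)
L=lambda a:(.7075-.27*np.cos(a),.235+.27*np.sin(a))
for a in [.35,.25,.15,.05,-.05,-.15,-.25]: print(a,L(a))"
```

```text
time: 4.25
ee_pos: [0.4538, 0.0196, 0.3209]
eef_rot: [1.0, 0.0, 0.0, 0.0]
ft_force: [-0.6, 0.3, -0.1]
width: 0.0549
0.35 (np.float64(0.4538693675312077), np.float64(0.32758240801297184))
0.25 (np.float64(0.44589364613812593), np.float64(0.30179906899872116))
0.15 (np.float64(0.4405318089572686), np.float64(0.2753482957678718))
0.05 (np.float64(0.4378374296933591), np.float64(0.24849437570308314))
-0.05 (np.float64(0.4378374296933591), np.float64(0.22150562429691684))
-0.15 (np.float64(0.4405318089572686), np.float64(0.1946517042321282))
-0.25 (np.float64(0.44589364613812593), np.float64(0.1682009310012788))
```

View pics/s2.png

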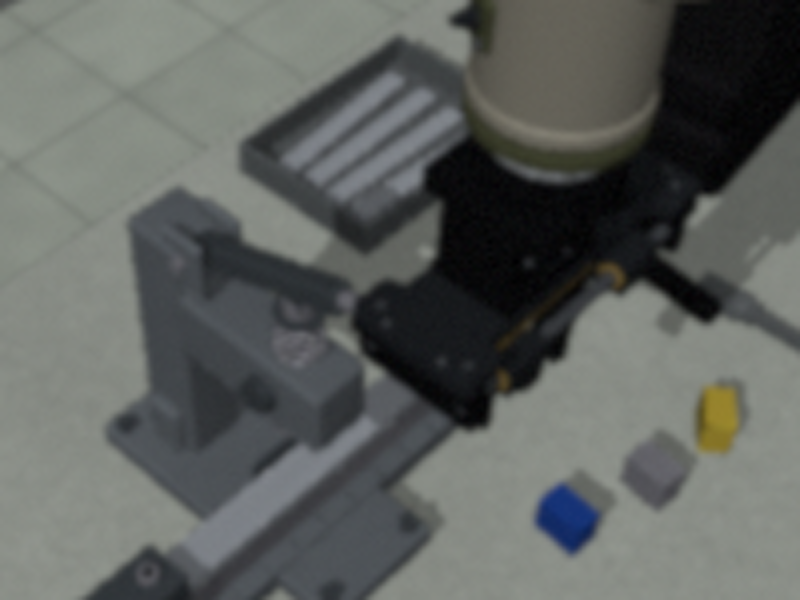

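The gripper hides the knob, and the rod runs straight into it. The fingers are still closing.

```bash
python3 -m jog '[[0,0,0,0,0,0,-1],[0,0,0,0,0,0,-1],[0,0,0,0,0,0,-1],[0,0,0,0,0,0,-1]]' 40
```

```text
time: 4.8
ee_pos: [0.4536, 0.0191, 0.3205]
eef_rot: [1.0, -0.0, -0.0, 0.0]
ft_force: [0.5, -3.8, 0.4]
width: 0.0321
```

```bash
python3 -m jog '[[-0.4,0,1.29,0,0,0,-1],[-0.4,0,1.29,0,0,0,-1],[-0.27,0,1.32,0,0,0,-1],[-0.27,0,1.32,0,0,0,-1],[-0.13,0,1.34,0,0,0,-1],[-0.13,0,1.34,0,0,0,-1],[0,0,1.35,0,0,0,-1],[0,0,1.35,0,0,0,-1],[0.13,0,1.34,0,0,0,-1],[0.13,0,1.34,0,0,0,-1],[0.27,0,1.32,0,0,0,-1],[0.27,0,1.32,0,0,0,-1],[0,0,0,0,0,0,-1]]' 50
```

```text
time: 6.42
ee_pos: [0.4459, 0.0191, 0.1614]
eef_rot: [1.0, -0.0, 0.0, 0.0]
ft_force: [-3.9, -5.1, 8.9]
width: 0.0316
```

```bash
python3 -m jog '[[0,0,0.4,0,0,0,-1],[0,0,0,0,0,0,-1]]'; python3 -m jog '[[0.1,0,0.4,0,0,0,-1],[0,0,0,0,0,0,-1],[0,0,0,0,0,0,-1]]';python3 -c "
from h import *
p=r.camera('side');crop(p,(175,140,375,290),'s3.png',4)"
```

```text
time: 6.68
ee_pos: [0.4466, 0.0191, 0.1586]
eef_rot: [1.0, -0.0, 0.001, 0.0]
ft_force: [-4.0, -3.5, 13.6]
width: 0.0318
time: 7.05
ee_pos: [0.448, 0.0191, 0.1558]
eef_rot: [1.0, -0.0, 0.002, 0.001]
ft_force: [-8.1, -3.2, 24.4]
width: 0.0319
```

View pics/s3.png

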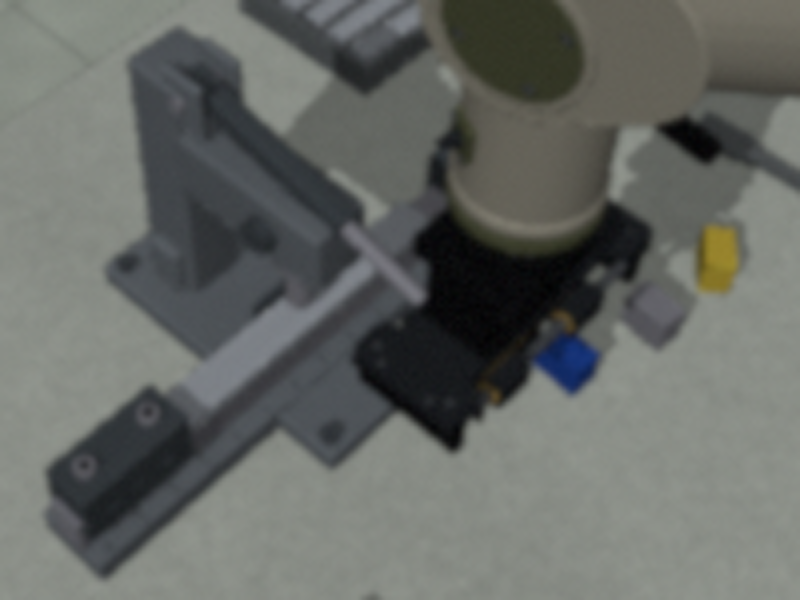

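Force climbed from 9 to 24 N over the last 5 mm and the ram is down at the bar, so the lever is at its stop. Next, bring it back up the arc.

```bash
python3 -m jog '[[-0.1,0,-0.8,0,0,0,-1],[-0.27,0,-1.32,0,0,0,-1],[-0.27,0,-1.32,0,0,0,-1],[-0.13,0,-1.34,0,0,0,-1],[-0.13,0,-1.34,0,0,0,-1],[0,0,-1.35,0,0,0,-1],[0,0,-1.35,0,0,0,-1],[0.13,0,-1.34,0,0,0,-1],[0.13,0,-1.34,0,0,0,-1],[0.27,0,-1.32,0,0,0,-1],[0.27,0,-1.32,0,0,0,-1],[0.4,0,-1.29,0,0,0,-1],[0.4,0,-1.29,0,0,0,-1],[0,0,0,0,0,0,-1],[0,0,0,0,0,0,-1]]'
```

```text
time: 8.98
ee_pos: [0.4536, 0.0191, 0.3165]
eef_rot: [1.0, -0.0, -0.002, -0.001]
ft_force: [15.5, -2.2, -32.2]
width: 0.0315
```

```bash
python3 -m jog '[[0,0,0.4,0,0,0,-1],[0,0,0,0,0,0,1],[0,0,0,0,0,0,1],[0,0,0,0,0,0,1],[0,0,0,0,0,0,1],[0,0,-4,0,0,0,1],[0,0,-5,0,0,0,1],[0,0,0,0,0,0,1]]';python3 -c "
from h import *
p=r.camera('side');crop(p,(175,100,375,250),'s4.png',4);s=r.read_state();print(s['ee_pos'],s['ft_force'],s['joint_positions'])"
```

```text
time: 9.98
ee_pos: [0.4547, 0.02, 0.4101]
eef_rot: [1.0, 0.0, 0.003, 0.0]
ft_force: [0.4, -0.4, -1.3]
width: 0.0858
[0.45419178 0.01978877 0.40785139] [ 0.04079538  0.4672123  -1.04279847] [ 0.5005003  -0.06189463 -0.59963354  1.53610682 -0.03469554  1.65381557
 -1.67159069]
```

View pics/s4.png

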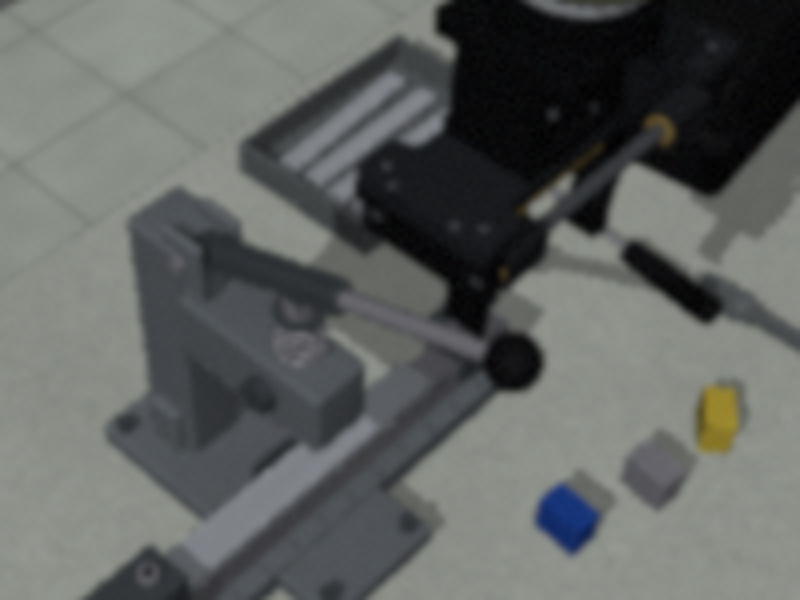

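```bash
python3 -m jog '[[-0.2,5.3,0,0,0,0,1],[-0.2,5.3,0,0,0,0,1],[-0.2,5.3,0,0,0,0,1],[-0.2,5.3,0,0,0,0,1],[0,0,3,0,0,-0.1851,1],[0,0,3,0,0,-0.1851,1],[0,0,3,0,0,-0.1851,1],[0,0,3,0,0,-0.1851,1],[0,0,3,0,0,-0.1851,1],[0,0,3,0,0,-0.1851,1],[0,0,3,0,0,-0.1851,1],[0,0,3,0,0,-0.1851,1],[0,0,0,0,0,0,1],[0,0,0,0,0,0,1]]';python3 -c "
from h import *
p=r.camera('side');crop(p,(275,160,395,250),'s5.png',6.6);
p=r.camera('top');crop(p,(240,200,360,280),'t5.png',6.6);s=r.read_state();print(s['ee_pos'],s['eef_rot'],s['joint_positions'])"
```

```text
time: 11.78
ee_pos: [0.4459, -0.1925, 0.1673]
eef_rot: [0.74, 0.673, 0.0, 0.0]
ft_force: [-0.6, 0.6, 0.4]
width: 0.087
[ 0.44631813 -0.19265939  0.16775521] [7.39054428e-01 6.73645063e-01 3.52240075e-04 8.70401257e-04] [ 0.70035837  0.10091086 -0.4059724   1.88754036  0.04371913  1.15978672
  0.18629477]
```

View pics/s5.png

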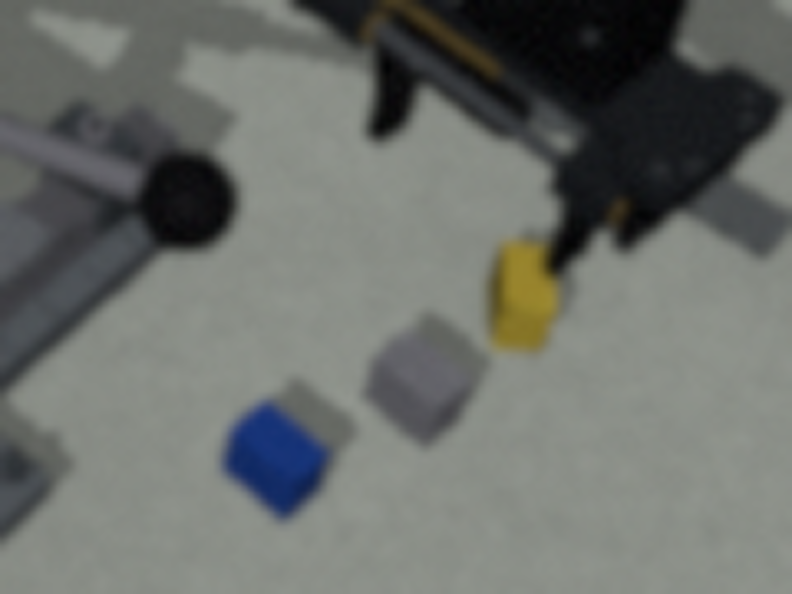

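View pics/t5.png

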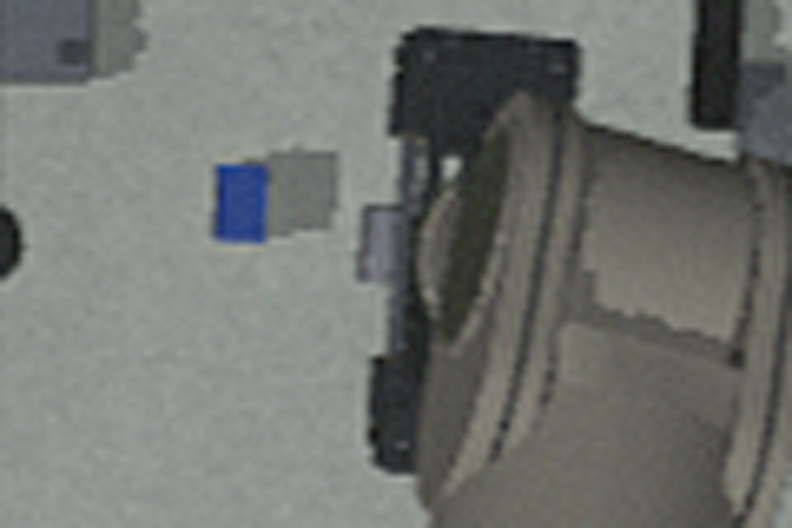

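```bash
python3 - <<'E'
from h import *
import pickle
t,s=pickle.load(open("p0.pkl","rb"))
def box(p,box_,k,name,boxes):
    l,tt,R,b=box_;im=cv2.resize(p["frame"][tt:b,l:R,::-1],None,fx=k,fy=k,interpolation=cv2.INTER_CUBIC)
    for (cx,cy,z0,z1,hx,hy,psi,col) in boxes:
        c,sn=np.cos(psi),np.sin(psi)
        P=[]
        for z in (z0,z1):
            q=[proj(p,(cx+c*a*hx-sn*bb*hy,cy+sn*a*hx+c*bb*hy,z)) for a,bb in((1,1),(1,-1),(-1,-1),(-1,1))]
            q=np.array([((u+.5-l)*k-.5,(v+.5-tt)*k-.5) for u,v in q]).round().astype(int)
            P.append(q);cv2.polylines(im,[q],True,col,1,cv2.LINE_AA)
        for a,bb in zip(*P):cv2.line(im,tuple(map(int,a)),tuple(map(int,bb)),col,1,cv2.LINE_AA)
    return im
B=(.446,-.192,0,.035,.02,.0125,-.09,(0,0,255))
g=(0,255,0);rr=(0,0,255);bl=(255,128,0)
x=.6175
G=[(x,.018,.026,.06,.014,.225,0,g),(x,.188,.06,.09,.02,.047,0,rr),(x,-.155,.06,.09,.02,.012,0,rr),(x,.016,.06,.072,.016,.125,0,bl)]
a=box(t,(282,222,314,252),12,"",[B]);b=box(s,(322,200,354,230),12,"",[B])
cv2.imwrite("pics/o1.png",np.hstack([a,b]))
cv2.imwrite("pics/o2.png",box(t,(165,170,315,210),5.3,"",G))
cv2.imwrite("pics/o3.png",box(t,(255,170,305,205),15,"",G))
cv2.imwrite("pics/o4.png",box(s,(185,165,310,290),4.8,"",G))
E
```

```text
(no output)
```

View pics/o1.png

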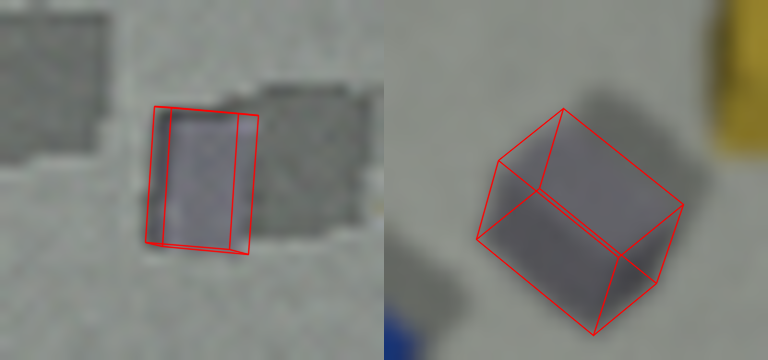

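View pics/o3.png

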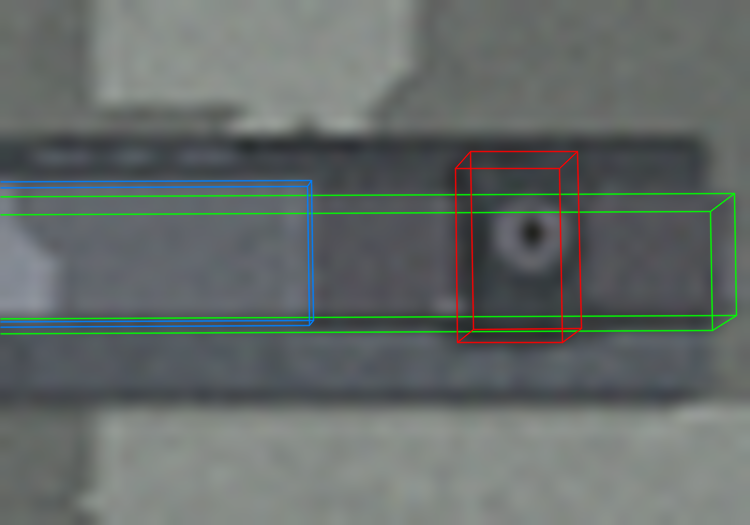

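View pics/o4.png

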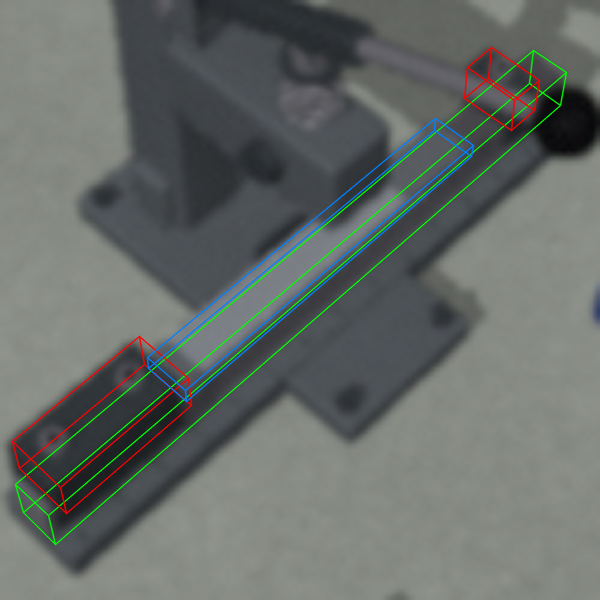

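View pics/o2.png

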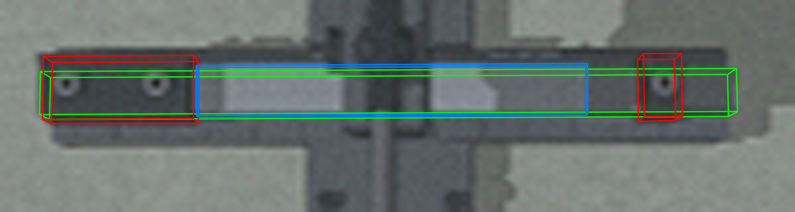

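```bash
python3 - <<'E'
from h import *
import pickle
t,s=pickle.load(open("p0.pkl","rb"))
g=t["frame"][185:190,262:306].astype(float).mean((0,2));
for i,v in enumerate(g): print(262+i,round(v),end=' | ')
print()
for y in(-.107,-.109,-.111,-.113): print(y,proj(t,(.6175,y,.072))[0],proj(t,(.6175,y,.06))[0])
for y in(-.141,-.143,-.145,-.167,-.169): print(y,proj(t,(.6175,y,.09))[0],proj(t,(.6175,y,.06))[0])
for y in (-.203,-.205,-.207):print(y,proj(t,(.6175,y,.06))[0])
g=t["frame"][184:191,192:212].astype(float).mean((0,2));
for i,v in enumerate(g): print(192+i,round(v),end=' | ')
print([(y,proj(t,(.6175,y,.072))[0].round(2),proj(t,(.6175,y,.09))[0].round(2)) for y in (.139,.141,.143)])
E
```

```text
262 102 | 263 103 | 264 103 | 265 104 | 266 102 | 267 104 | 268 102 | 269 103 | 270 101 | 271 99 | 272 103 | 273 101 | 274 107 | 275 98 | 276 83 | 277 84 | 278 85 | 279 86 | 280 83 | 281 86 | 282 83 | 283 85 | 284 87 | 285 67 | 286 49 | 287 58 | 288 81 | 289 81 | 290 66 | 291 78 | 292 73 | 293 64 | 294 79 | 295 85 | 296 82 | 297 83 | 298 83 | 299 84 | 300 82 | 301 84 | 302 79 | 303 96 | 304 105 | 305 107 | 
-0.107 274.7651123829345 274.45590738195995
-0.109 275.35315076392584 275.03827760294416
-0.111 275.94115503530827 275.62061436922295
-0.113 276.5291252000496 276.2029176836789
-0.141 285.3803755232897 284.35165325817064
-0.143 285.97652932283 284.933455140979
-0.145 286.5726480464325 285.5152236180421
-0.167 293.1276398792381 291.91247290915135
-0.169 293.72333793293694 292.49384074158684
-0.203 302.3719908756242
-0.205 302.95275851667185
-0.207 303.53349284100915
192 79 | 193 85 | 194 73 | 195 84 | 196 77 | 197 61 | 198 66 | 199 69 | 200 51 | 201 77 | 202 106 | 203 105 | 204 103 | 205 102 | 206 99 | 207 122 | 208 139 | 209 138 | 210 134 | 211 136 | [(0.139, np.float64(202.18), np.float64(201.57)), (0.141, np.float64(201.58), np.float64(200.97)), (0.143, np.float64(200.99), np.float64(200.37))]
```

```bash
python3 -m jog '[[0.05,0,4.6,0,0,0,1],[0,0,4.6,0,0,0,1],[0,0,4.5,0,0,0,1],[0,0,1.4,0,0,0,1],[0,0,0,0,0,0,1],[0,0,0,0,0,0,-1],[0,0,0,0,0,0,-1],[0,0,0,0,0,0,-1],[0,0,0,0,0,0,-1],[0,0,0,0,0,0,-1],[0,0,0,0,0,0,-1],[0,0,0,0,0,0,-1],[0,0,0,0,0,0,-1]]' 30
```

```text
time: 13.5
ee_pos: [0.4454, -0.192, 0.0155]
eef_rot: [0.738, 0.675, -0.0, -0.0]
ft_force: [-3.7, 0.5, 3.9]
width: 0.0398
```

```bash
python3 -m jog '[[0,0,-4.3,0,0,0,-1],[0,0,-4.3,0,0,0,-1],[0,0,-4.4,0,0,-0.089,-1],[1.64,4.3,0,0,0,0,-1],[1.64,4.3,0,0,0,0,-1],[1.64,4.3,0,0,0,0,-1],[1.64,4.3,0,0,0,0,-1],[0,0,0,0,0,0,-1],[0,0,0,0,0,0,-1]]'; python3 - <<'E'
from h import *
import pickle
st=r.read_state();print(st['ee_pos'],st['eef_rot'],st['width'])
t=r.camera("top");s=r.camera("side");pickle.dump((t,s),open("p1.pkl","wb"))
crop(t,(230,150,330,225),"t6.png",8);crop(s,(210,110,350,215),"s6.png",5.7)
E
```

```text
time: 14.62
ee_pos: [0.6174, -0.1266, 0.1447]
eef_rot: [0.707, 0.707, -0.0, -0.0]
ft_force: [-0.8, -0.6, -2.7]
width: 0.0393
[ 0.617381   -0.1265966   0.14473652] [ 7.07352360e-01  7.06860901e-01 -3.23718221e-04 -4.47828902e-04] 0.0392784147264604
```

View pics/s6.png

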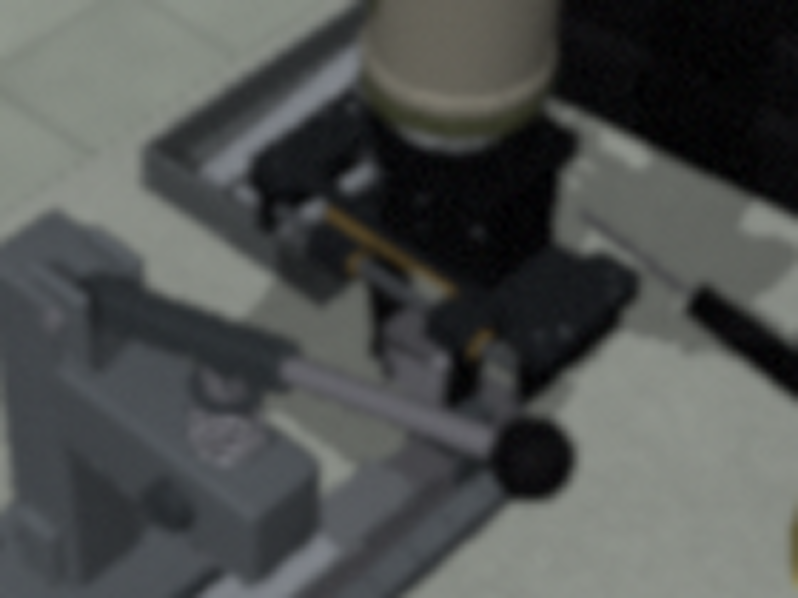

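View pics/t6.png

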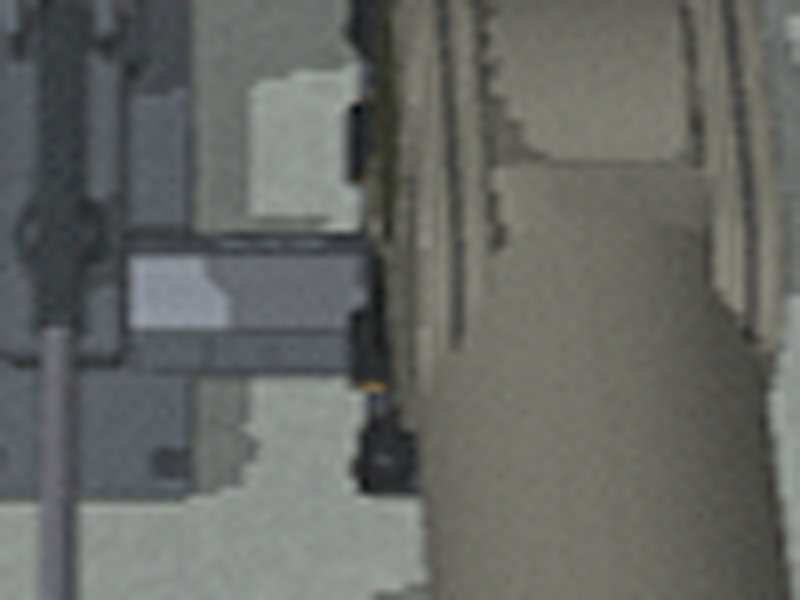

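```bash
cat >> h.py <<'E'
def box(p,box_,k,boxes):
    l,tt,R,b=box_;im=cv2.resize(p["frame"][tt:b,l:R,::-1],None,fx=k,fy=k,interpolation=cv2.INTER_CUBIC)
    for (cx,cy,z0,z1,hx,hy,psi,col) in boxes:
        c,sn=np.cos(psi),np.sin(psi)
        P=[]
        for z in (z0,z1):
            q=[proj(p,(cx+c*a*hx-sn*bb*hy,cy+sn*a*hx+c*bb*hy,z)) for a,bb in((1,1),(1,-1),(-1,-1),(-1,1))]
            q=np.array([((u+.5-l)*k-.5,(v+.5-tt)*k-.5) for u,v in q]).round().astype(int)
            P.append(q);cv2.polylines(im,[q],True,col,1,cv2.LINE_AA)
        for a,bb in zip(*P):cv2.line(im,tuple(map(int,a)),tuple(map(int,bb)),col,1,cv2.LINE_AA)
    return im
E
python3 - <<'E'
from h import *
import pickle
t,s=pickle.load(open("p1.pkl","rb"))
cv2.imwrite("pics/o5.png",box(s,(260,150,310,200),12,[(.6174,-.1266,.129,.164,.02,.0125,0,(0,0,255))]))
E
```

```text
(no output)
```

View pics/o5.png

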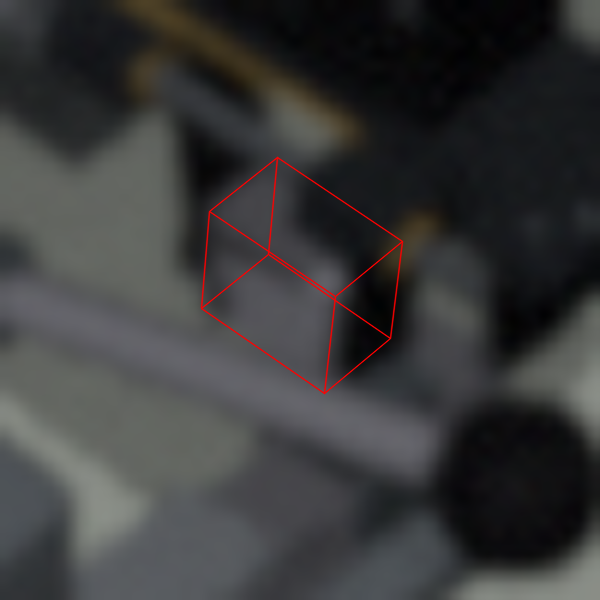

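```bash
python3 -m jog '[[0.05,0,2,0,0,0,-1],[0,0,1.5,0,0,0,-1],[0,0,0,0,0,0,-1]]'; python3 -m jog '[[0,0,1,0,0,0,-1],[0,0,1,0,0,0,-1],[0,0,0.8,0,0,0,-1],[0,0,0,0,0,0,-1]]'
```

```text
time: 15.1
ee_pos: [0.6163, -0.1261, 0.1083]
eef_rot: [0.707, 0.707, -0.001, -0.001]
ft_force: [0.4, 0.4, -2.8]
width: 0.0396
time: 15.6
ee_pos: [0.6173, -0.126, 0.0817]
eef_rot: [0.707, 0.707, -0.0, -0.001]
ft_force: [0.2, -0.3, -2.4]
width: 0.0396
```

Block bottom is now at z≈0.066, inside the gap and below the stop top and the bar top, with no contact force.

```bash
python3 -m jog '[[0,0,0.3,0,0,0,-1],[0,0,0.2,0,0,0,-1],[0,0,0,0,0,0,-1]]'; python3 -m jog '[[0,0,0.15,0,0,0,-1],[0,0,0,0,0,0,-1]]'
```

```text
time: 15.98
ee_pos: [0.6178, -0.126, 0.0775]
eef_rot: [0.707, 0.707, -0.0, 0.0]
ft_force: [0.3, 0.6, -2.0]
width: 0.0396
time: 16.23
ee_pos: [0.6178, -0.126, 0.076]
eef_rot: [0.707, 0.707, -0.0, -0.0]
ft_force: [-0.3, -0.6, -2.9]
width: 0.0397
```

```bash
python3 - <<'E'
from h import *
s=r.camera("side");cv2.imwrite("pics/o6.png",box(s,(240,140,320,220),8,[]))
E
```

```text
(no output)
```

View pics/o6.png

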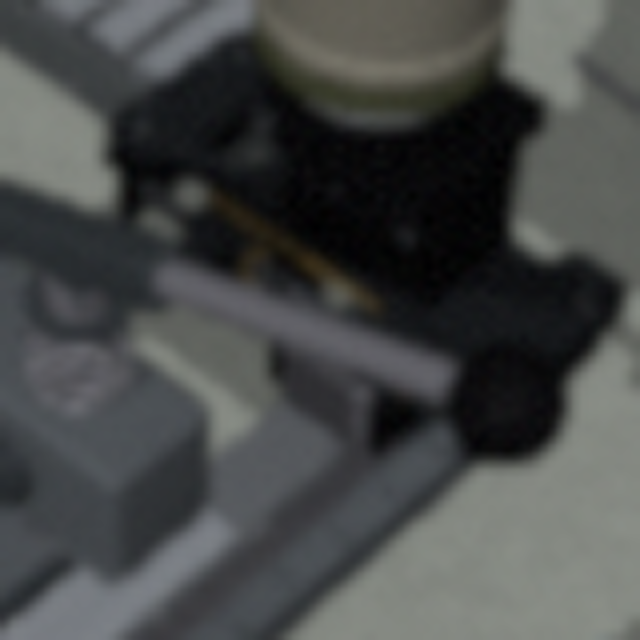

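Block sits behind the bar end, upright. No contact yet, so lower gently.

```bash
python3 -m jog '[[0,0,0.1,0,0,0,-1],[0,0,0,0,0,0,-1]]'; python3 -m jog '[[0,0,0.1,0,0,0,-1],[0,0,0,0,0,0,-1]]'
```

```text
time: 16.52
ee_pos: [0.6179, -0.126, 0.0756]
eef_rot: [0.707, 0.707, 0.0, 0.0]
ft_force: [-3.1, 0.4, 2.8]
width: 0.0397
time: 16.77
ee_pos: [0.6179, -0.1261, 0.0755]
eef_rot: [0.707, 0.707, -0.0, 0.0]
ft_force: [-6.5, 0.7, 12.6]
width: 0.0398
```

```bash
python3 -m jog '[[0,0,-0.1,0,0,0,-1],[0,0,0,0,0,0,0],[0,0,0,0,0,0,0.4],[0,0,0,0,0,0,0.6],[0,0,0,0,0,0,1],[0,0,-2,0,0,0,1],[0,0,-4,0,0,0,1],[0,0,0,0,0,0,1]]'; python3 - <<'E'
from h import *
import pickle
s=r.camera("side");cv2.imwrite("pics/o7.png",box(s,(250,140,320,220),8,[]))
E
```

```text
time: 17.77
ee_pos: [0.6201, -0.1262, 0.14]
eef_rot: [0.707, 0.707, 0.002, 0.003]
ft_force: [1.0, 0.8, 0.5]
width: 0.0864
```

View pics/o7.png

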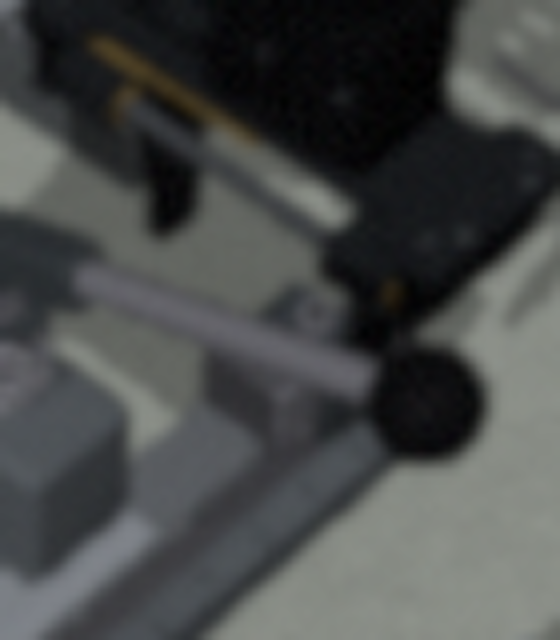

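```bash
python3 -m jog '[[2,0,0,0,0,0,1],[2.1,0,0,0,0,0,1],[0,0,0,0,0,0,1],[0,0,0,0,0,0,1]]'
```

```text
time: 18.32
ee_pos: [0.6177, -0.0847, 0.1347]
eef_rot: [0.707, 0.707, -0.0, -0.0]
ft_force: [0.1, -0.0, 0.2]
width: 0.0869
```

```bash
python3 -m jog '[[0,0,2.5,0,0,0,1],[0,0,2.5,0,0,0,1],[0,0,1.7,0,0,0,1],[0,0,1,0,0,0,1],[0,0,0,0,0,0,1],[0,0,0,0,0,0,1]]'; python3 -m jog '[[0,0,0,0,0,0,-1],[0,0,0,0,0,0,-1],[0,0,0,0,0,0,-1],[0,0,0,0,0,0,-1],[0,0,0,0,0,0,-1],[0,0,0,0,0,0,-1],[0,0,0,0,0,0,-1],[0,0,0,0,0,0,-1],[0,0,0,0,0,0,-1]]' 40
```

```text
time: 19.08
ee_pos: [0.6184, -0.085, 0.0589]
eef_rot: [0.707, 0.707, 0.0, 0.001]
ft_force: [-0.4, -0.1, 0.6]
width: 0.0872
time: 20.2
ee_pos: [0.6178, -0.0851, 0.058]
eef_rot: [0.707, 0.707, -0.0, 0.0]
ft_force: [-0.8, -0.2, -0.3]
width: 0.0317
```

```bash
python3 -m jog '[[-0.2,0,0,0,0,0,-1],[-0.2,0,0,0,0,0,-1],[-0.2,0,0,0,0,0,-1],[0,0,0,0,0,0,-1]]'; python3 -m jog '[[-0.1,0,0,0,0,0,-1],[-0.1,0,0,0,0,0,-1],[0,0,0,0,0,0,-1]]'; python3 -m jog '[[-0.1,0,0,0,0,0,-1],[0,0,0,0,0,0,-1]]'; python3 -m jog '[[-0.1,0,0,0,0,0,-1],[0,0,0,0,0,0,-1]]'
```

```text
time: 20.7
ee_pos: [0.6179, -0.0911, 0.058]
eef_rot: [0.707, 0.707, 0.0, 0.0]
ft_force: [0.3, 0.6, -0.3]
width: 0.0313
time: 21.08
ee_pos: [0.6178, -0.093, 0.0581]
eef_rot: [0.707, 0.707, 0.0, 0.0]
ft_force: [0.4, 2.2, 0.1]
width: 0.0315
time: 21.32
ee_pos: [0.6178, -0.0942, 0.058]
eef_rot: [0.707, 0.707, -0.0, 0.0]
ft_force: [0.9, 2.3, -0.7]
width: 0.0316
time: 21.58
ee_pos: [0.6178, -0.0952, 0.058]
eef_rot: [0.707, 0.707, -0.0, 0.0]
ft_force: [-0.0, 3.2, -0.5]
width: 0.0311
```

```bash
for i in 1; do python3 -m jog '[[-0.1,0,0,0,0,0,-1],[0,0,0,0,0,0,-1]]';  python3 -m jog '[[-0.1,0,0,0,0,0,-1],[0,0,0,0,0,0,-1]]'; done
```

```text
time: 21.82
ee_pos: [0.6178, -0.0959, 0.058]
eef_rot: [0.707, 0.707, 0.0, -0.0]
ft_force: [0.1, 3.3, -0.7]
width: 0.0317
time: 22.08
ee_pos: [0.6178, -0.0959, 0.058]
eef_rot: [0.707, 0.707, 0.0, -0.0]
ft_force: [-0.4, 6.3, -1.1]
width: 0.0318
```

```bash
python3 -m jog '[[-0.1,0,0,0,0,0,-1],[-0.1,0,0,0,0,0,-1],[0,0,0,0,0,0,-1]]' 55; python3 -m jog '[[-0.1,0,0,0,0,0,-1],[-0.1,0,0,0,0,0,-1],[0,0,0,0,0,0,-1],[0,0,0,0,0,0,-1]]' 55
python3 - <<'E'
from h import *
import pickle
t=r.camera("top");s=r.camera("side");pickle.dump((t,s),open("p2.pkl","wb"))
cv2.imwrite("pics/o8.png",box(s,(175,130,345,290),3.7,[]));cv2.imwrite("pics/o9.png",box(t,(160,130,340,260),4.4,[]))
cv2.imwrite("pics/o10.png",box(s,(255,160,305,205),12,[]))
E
```

```text
time: 22.45
ee_pos: [0.6179, -0.096, 0.0581]
eef_rot: [0.707, 0.708, 0.001, -0.001]
ft_force: [-0.5, 10.7, -0.4]
width: 0.0312
time: 22.95
ee_pos: [0.6179, -0.096, 0.058]
eef_rot: [0.706, 0.708, 0.002, -0.002]
ft_force: [-0.8, 16.0, -0.5]
width: 0.0314
```

View pics/o8.png

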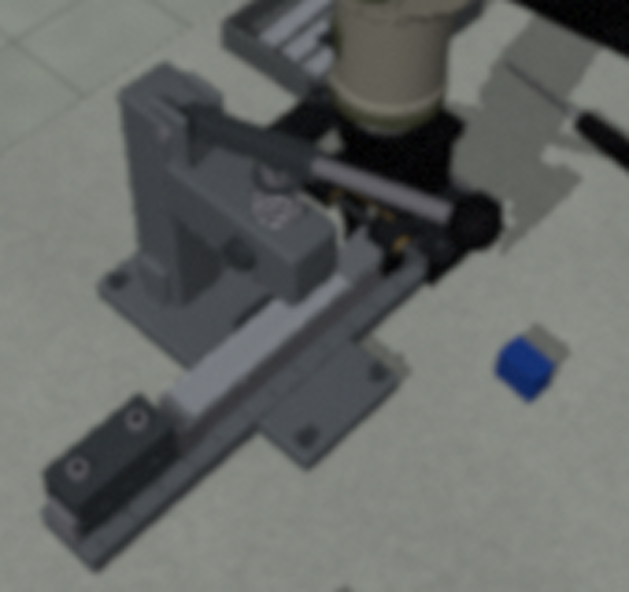

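View pics/o9.png

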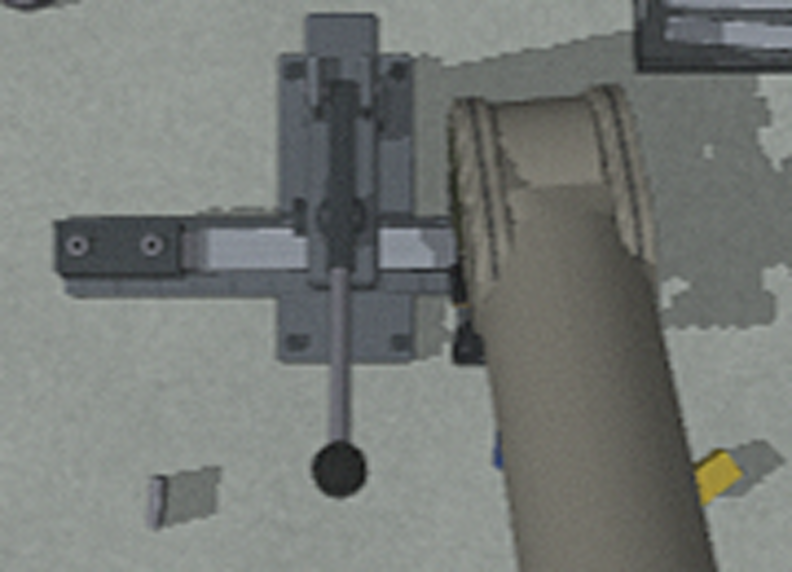

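View pics/o10.png

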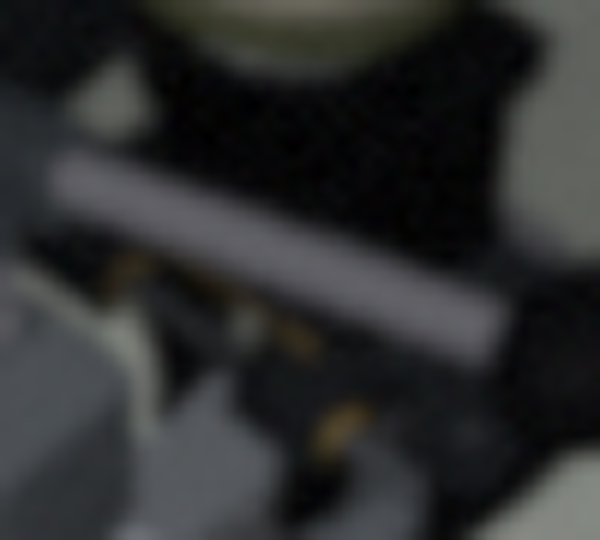

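```bash
python3 - <<'E'
from h import *
import pickle
t,s=pickle.load(open("p2.pkl","rb"));t0,s0=pickle.load(open("p0.pkl","rb"))
for q in (t0,t):
    g=q["frame"][184:190,196:216].astype(float).mean((0,2));print([round(v) for v in g])
print([(y,proj(t,(.6175,y,.072))[0].round(2)) for y in (.141,.139,.131,.130,.129)])
cv2.imwrite("pics/o11.png",np.hstack([box(q,(205,220,245,270),9,[]) for q in(s0,s)]))
print(r.read_state()['ft_force'],r.read_state()['ee_pos'])
E
```

```text
[79, 59, 64, 70, 51, 77, 106, 104, 103, 102, 98, 122, 138, 138, 134, 136, 137, 136, 137, 135]
[82, 63, 66, 73, 56, 74, 95, 92, 90, 102, 104, 128, 145, 142, 142, 143, 142, 143, 142, 142]
[(0.141, np.float64(201.58)), (0.139, np.float64(202.18)), (0.131, np.float64(204.54)), (0.13, np.float64(204.84)), (0.129, np.float64(205.14))]
[-0.6600591  15.45916707  0.76842415] [ 0.61789904 -0.09601814  0.05800928]
```

View pics/o11.png

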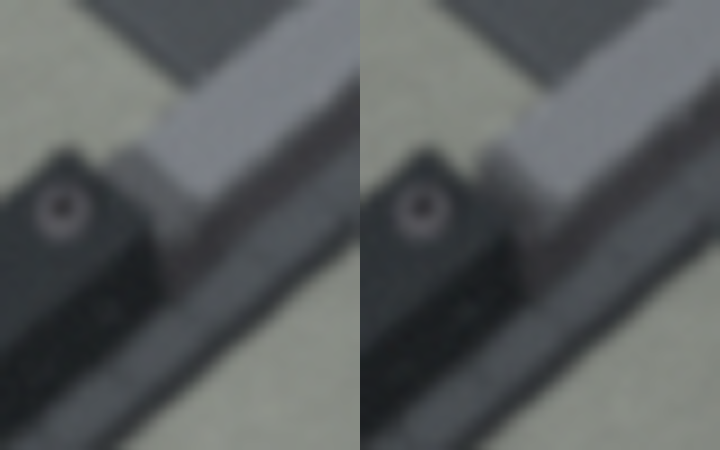

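```bash
python3 -m jog '[[0,0,0,0,0,0,-1],[0,0,0,0,0,0,-1],[0,0,0,0,0,0,-1],[0,0,0,0,0,0,-1],[0,0,0,0,0,0,-1],[0,0,0,0,0,0,-1]]' && python3 -c "
from bench import r
print(r.close_job())"
```

```text
time: 23.8
ee_pos: [0.6179, -0.096, 0.058]
eef_rot: [0.706, 0.708, 0.002, -0.002]
ft_force: [-0.2, 16.5, 0.1]
width: 0.0313
the job is handed in; nothing more can be done
None
```

The job is done and handed in at about 24 s, with the arm still holding the bar pressed against the block and the short stop.

- **First mark:** I pulled the lever down until the force rose from 9 to 24 N over the last 5 mm, with the ram seen down at the bar. I then brought it back up and let go. In the picture the knob is back at its starting position.
- **Setting block:** I stood the thick grey block in the gap and released it, and a picture showed it upright. The blue, yellow and thin blocks were left alone.
- **Bar:** I gripped it near the block end and slid it about 10.8 mm until it stopped hard. It holds a steady push of about 16 N with no further movement, at a 55 N grip.
- **Last checks:** The far end of the bar moved about 10 mm from the long stop, so it did not slip in the grip. The final positions put bar, block and stop flush to within about 1.5 mm of camera error. My first image estimate of the gap was 34 mm, while the slide implies about 36 mm; both are within the stated range.
- **Not checked:** The gripper hides the block from both cameras at the end. That it is flush rests on the contact force, the position and the bar-end measurement rather than on seeing it directly.

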